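Centre-punch the drilling mark

TASK

Take the automatic centre punch out of its tube, set its point inside the red ring inked on the clamped board, and press it straight down until its spring trips with a snap. Then slide the punch back into its tube, point down, until its collar sits on the rim, and let go. Do not let the punch snap anywhere but inside the ring, and leave the other things on the bench where they are.

Things in the scene. Friction and masses are not known exactly. Their poses are not given: they have to be found in the camera images.
- punch: automatic centre punch, 132 mm long, about 190 g, round, standing point down in the tube. Origin at its point (plunger out), z along its axis to the cap. From the origin up: 8 mm plunger with conical point, 0 to 22 mm; steel body tapering from 11 to 16 mm diameter at 22 to 28 mm, then 16 mm to 60 mm; brass collar 27 mm wide to 66 mm; blue handle 18 mm wide to 126 mm; cap to 132 mm
- punch_grip (a point): point on the punch's axis in the blue handle, 98 mm above the point of the punch (plunger out): the place to grip it; axes as the punch's
- punch_collar (a point): point on the punch's axis at the underside of its brass collar, 60 mm above the point (plunger out); axes as the punch's
- punch_tip (a point): the point of the punch, at the lower end of the plunger; it moves with the plunger
- mark (a point): centre of the red inked ring (16 mm diameter, with a cross through it) on the bare, undrilled half of the board, on the board's top face, which is 30 mm above the table; z up
- jig: fixed steel plate 230 x 170 x 10 mm on the table, with a live-edge board 170 x 110 x 20 mm held on it by a toggle clamp with a red handle. Origin at the centre of the plate's underside, x towards the clamp. Five 22 mm holes on the clamp side (x 19 to 73 mm). The clamp takes up x 55 to 215 mm, y within 23 mm, up to 65 mm above the table
- tube_mouth (a point): centre of the rim of the aluminium storage tube on the rack, 80 mm above the table; the tube is upright, 27 mm outer and 19 mm inner diameter, open 66 mm deep. With the collar on the rim the point hangs 6 mm above the tube's floor, 20 mm above the table
- rack: fixed wooden base 90 x 150 x 14 mm on the table, the tube in its middle; two short drill bits stand 58 mm either side of it along y, up to 62 mm above the table. Origin at the centre of its underside
- wax_tin: bystander: aluminium tin, 64 mm diameter, 65 mm tall; origin at the centre of its underside
- log_slice: bystander: slice of a branch with bark, 72 mm diameter, 17 mm thick; origin at the centre of its underside
- hole_saw: bystander: standing hole saw, 38 mm diameter, 59 mm tall with its shank; origin at the centre of its underside
- striker (a joint): the striker inside the punch (m): 0 = cocked, 0.0035 = tripped (threshold 0.002). Pressing the point first squeezes a spring (0.5 N, then 2.3 N per mm); at 12 to 14 N, near 6 mm of travel, the striker lets go with a snap and the push on the punch falls at once by about half. The plunger stops hard at 11.5 mm. Lifted, the punch cocks itself again and the point springs out
There are look-alikes about, which are no part of the job. There is more than one size of the punch; the job needs the largest.

How it is judged (in metres and radians):
On the way:
1. the punch, upright with its point on the board inside the red ring, is pressed down until its spring trips (value of joint striker above 0.002 m and horizontal distance between punch_tip and mark below 0.008 m and angle between punch's own z axis and vertical below 0.2 rad and contact force between punch and jig above 0.5 N), for 0.04 s.
At the end, for the whole second after the job is handed in: The punch stands at rest, point down, in its tube with its collar on the rim (within 3 mm of the rim's height and 4 mm of the tube's axis, tilted less than 0.15 rad) (horizontal distance between punch_collar and tube_mouth below 0.004 m and z of punch_collar in the frame of rack below 0.083 m and z of punch_tip in the frame of rack below 0.03 m and angle between punch's own z axis and vertical below 0.15 rad and linear speed of punch below 0.02 m/s); the robot touches nothing.
It fails at once if the punch snaps with its point outside the red ring (value of joint striker above 0.002 m and horizontal distance between punch_tip and mark above 0.009 m).
It fails at once if a bystander is moved more than 20 mm (distance of any of wax_tin, log_slice, hole_saw from where it was at the start of the episode above 0.02 m).
It also fails if it takes over 59 s, if anything falls off the work surface, if the arm or the gripper's body presses on something with over 40 N, if the wrist force passes 120 N, or if a joint passes its speed limit or range.

ROBOT

A 6-joint arm with a two-finger parallel gripper is mounted at the origin on the work surface. World frame = base frame: x ahead of the robot, y to its left, z up, the work surface at z = 0. Lengths are in mm, angles in rad, forces in N, time in s.
With the tool pointing down it reaches from about 400 to 825 mm from the base axis. Payload 7 kg.
Tool frame: the origin (TCP) lies at the very end of the fingers, on their centre line; the grasp point (between the pads) lies 19 mm behind it; z points along the fingers, y is the direction in which the jaws open and shut (so a half turn about z gives the same grasp; the last joint's range is limited). The gripper opens to 88 mm and grips with 3 to 60 N. Pads are 19 mm wide; open, the fingers measure 130 mm over their backs; the gripper's body (78 mm by 193 mm) begins 47 mm behind the grasp point.
Start: joints at [-1.055, 0.359, 0.012, 0, -1.224, -0.288], TCP at [152.413, -657.545, 226.561] pointing down, gripper open.
Joint ranges: [-3.07, 3.07], [-1.43, 2.12], [-1.02, 1.25], [-3.03, 1.67], [-3.05, -0], [-3.03, 3.03]. Speed limits (rad/s): [2.39, 2.39, 3.01, 3.14, 3.14, 3.14].

INTERFACE

Orientations are given as a unit quaternion [x, y, z, w].
In Python, from workcell import ctrl, eyes gives the robot as it stands.
- The arm moves only by the shell command python3 -m pendant 'ROWS' [FORCE]. ROWS is JSON, a list of rows, each an object of numbers: "tx", "ty", "tz": the shift along the tool's x, y, z each as a share of 0.1 m, from -1 to 1; "rx", "ry", "rz": the turn, a rotation vector about the tool's x, y, z each as a share of 90 degrees, from -1 to 1; "grip": the opening, from 0 (shut) to 1 (fully open). In form: [{"tx": .., "ty": .., "tz": .., "rx": .., "ry": .., "rz": .., "grip": ..}, ...]. A call has 1 to 5 rows; each row is the pose to reach, as a shift and turn from the pose commanded when the call began, along the tool's axes at that moment; what a row does not reach only later rows make up. A row lasts 1/12 s, in which the tool goes at most 41.7 mm and 7.16 degrees, less where a joint would pass 70% of its speed; a pose out of reach is approached as far as the arm can. A call with a number of a shift or a turn outside -1 to 1 is refused whole. A call with a gripper value outside its range is refused whole. The fingers move at their own pace and stop on an object; FORCE is the grip in N (left out, the last holds). Time passes only in rows, so rows that repeat a pose let the fingers close. It gives the time, the measured TCP pose, the force and the opening at its end, in the units of the state.
- ctrl.read_state(): the state, without advancing time (a new reading comes with each control period).
- eyes.camera(name): name is "scene" or "top"; returns a dict with "pixels" (480x640x3 uint8, red, green, blue), "camera_matrix" (3x3 intrinsics, pixels), "eye" and "rotation" of the camera in the world. Camera axes: x right, y down, z forward; pixel columns grow to the right and rows downward; lengths in mm; the calibration is good to about 2 mm. A picture is of the moment at which its call begins. There is no depth.
- ctrl.close_job(): hands the job in, once; it reports no verdict.
The state is a dict: "clock": time; "joints": joint angles; "qd": joint speeds; "joint_torque": joint torques, N m; "eef_pos": TCP position; "ee_rot": TCP orientation; "ft_force": force on the tool from outside, world axes, zero at the start; "torque": the same for the moment, N m; "opening": finger opening in mm.
Only numpy, scipy, OpenCV 4.12 (cv2) and the standard library are available. Lean on these libraries where they do the work, as an engineer would, in place of code of your own. Each camera call takes 0.05 s, during which the arm holds its last target.

## Working session

There is one attempt and no reset: what is moved stays moved. The work goes in short steps, Python scripts to look and compute and a shell command to move; the robot and the scene stay as the last step left them, time stands still between calls to the robot, and variables do not carry over. Pictures are saved under pics/ and viewed, and the job is handed in when it is done.

```bash
ls; mkdir -p pics
python3 - <<'E'
from workcell import ctrl, eyes
import cv2
print(ctrl.read_state())
for n in("scene","top"):
    c=eyes.camera(n); cv2.imwrite(f"pics/{n}0.png",c["pixels"][:,:,::-1]); print(n,c["camera_matrix"],c["eye"],c["rotation"])
E
```

```text
pics
{'clock': 0.0, 'joints': array([-1.05487613e+00,  3.59383919e-01,  1.10439178e-02, -3.61338367e-04,
       -1.22407968e+00, -2.88105407e-01]), 'qd': array([-0.00072539,  0.00072147, -0.00158621, -0.00052813,  0.00089268,
        0.00204389]), 'joint_torque': array([ 6.10137395e-04, -5.82725322e+01,  2.93051791e+01,  6.99672371e+00,
        7.16711045e-03, -1.24096709e-04]), 'eef_pos': array([ 152.31686954, -657.08366384,  225.61607813]), 'ee_rot': array([-1.13600062e-01,  9.93526214e-01,  8.13432463e-04, -1.61261100e-04]), 'ft_force': array([-0.74675003, -0.22459134, -0.05888224]), 'torque': array([-0.0241498 ,  0.00066122, -0.02050531]), 'opening': 87.61417330273649}
scene [[623.64848559   0.         311.96358992]
 [  0.         623.64848559 229.49997341]
 [  0.           0.           1.        ]] [1102.10241005  458.7878605   639.32837235] [ 0.36572886  0.81135589 -0.4146471  -0.18976777]
top [[621.78895975   0.         323.97944236]
 [  0.         621.78895975 236.49247578]
 [  0.           0.           1.        ]] [458.61095854 -25.56336177 992.69118934] [-0.70312858  0.71005283 -0.01687751  0.03391651]
```

View pics/scene0.png

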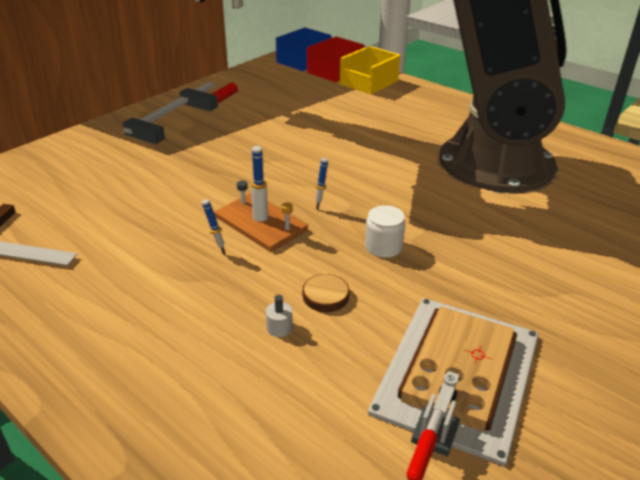

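View pics/top0.png

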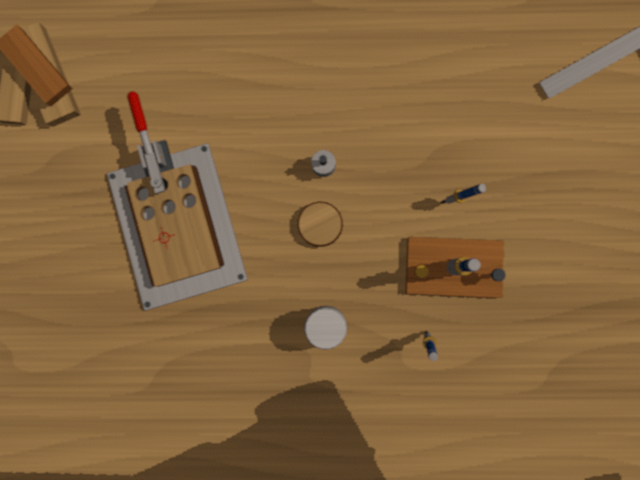

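The three punch candidates are in the tube (scene 258,165 / top 470,266), free-standing at scene 212,222 / top 470,192, and at scene 321,182 / top 431,346. The one in the tube fits: it is the largest and stands upright on the rack. I'll confirm that in an enlarged crop and measure positions.

```bash
cat > h.py <<'E'
import numpy as np, cv2
from scipy.spatial.transform import Rotation as R
from workcell import ctrl, eyes
def ray(c,u,v):
    q=np.linalg.inv(c["camera_matrix"])@[u,v,1]; d=R.from_quat(c["rotation"]).as_matrix()@q
    return np.array(c["eye"]),d/np.linalg.norm(d)
def onz(c,u,v,z):
    e,d=ray(c,u,v); return e+d*(z-e[2])/d[2]
def tri(c1,p1,c2,p2):
    A=[];b=[]
    M=np.zeros((3,3));r=np.zeros(3);
    L=[ray(c1,*p1),ray(c2,*p2)]
    for e,d in L:
        P=np.eye(3)-np.outer(d,d);M+=P;r+=P@e
    x=np.linalg.solve(M,r); return x,[np.linalg.norm((np.eye(3)-np.outer(d,d))@(x-e)) for e,d in L]
def proj(c,p):
    q=c["camera_matrix"]@(R.from_quat(c["rotation"]).as_matrix().T@(np.array(p)-c["eye"])); return q[:2]/q[2]
E
python3 - <<'E'
from h import *
s=eyes.camera("scene");t=eyes.camera("top")
a=cv2.resize(s["pixels"][130:270,180:350],None,fx=3.5,fy=3.5,interpolation=2)
b=cv2.resize(t["pixels"][170:370,390:520],None,fx=2.45,fy=2.45,interpolation=2)
cv2.imwrite("pics/cropA.png",a[:,:,::-1]);
cv2.imwrite("pics/cropB.png",cv2.resize(t["pixels"][225:310,400:510],None,fx=7,fy=7,interpolation=2)[:,:,::-1])
cv2.imwrite("pics/cropC.png",np.hstack([cv2.resize(t["pixels"][210:265,137:192],(400,400),interpolation=2),cv2.resize(s["pixels"][325:380,450:505],(400,400),interpolation=2)])[:,:,::-1])
for n,c in(("s",s),("t",t)):
    im=c["pixels"].astype(int); m=((im[:,:,0]-im[:,:,1]>70)).astype(np.uint8)
    k,l,st,ce=cv2.connectedComponentsWithStats(m)
    for i in range(1,k):
        if st[i,4]>3: print(n,st[i],ce[i])
E
```

```text
s [ 307   37   57   45 1441] [329.19222762  57.11242193]
s [213  83  25  18 225] [225.72        90.92888889]
s [246 194   5   9  35] [248.22857143 197.82857143]
s [ 215  199   74   47 1242] [249.90177134 222.85909823]
s [269 203  15  17 150] [275.32       211.55333333]
s [291 216  15  12  93] [297.02150538 221.84946237]
s [464 345  28  19 183] [477.43169399 353.96721311]
s [406 429  31  51 913] [420.95290252 455.09857612]
t [128  92  19  39 399] [136.98746867 110.96741855]
t [161 232   3   2   5] [162.2 232.6]
t [168 234   2   3   5] [168.4 235.2]
```

```bash
sleep 0
```

```text
(no output)
```

View pics/cropA.png

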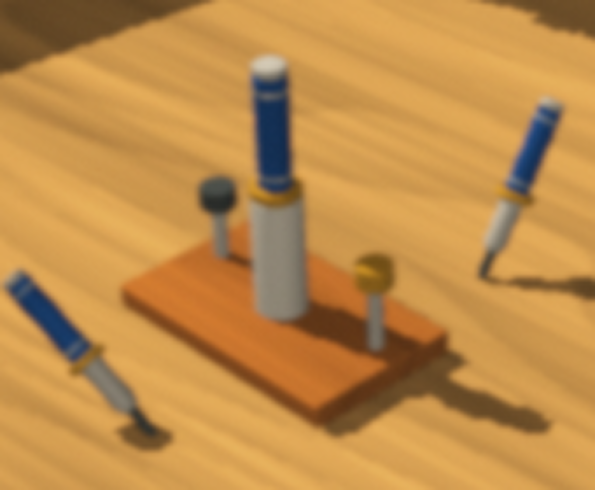

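View pics/cropB.png

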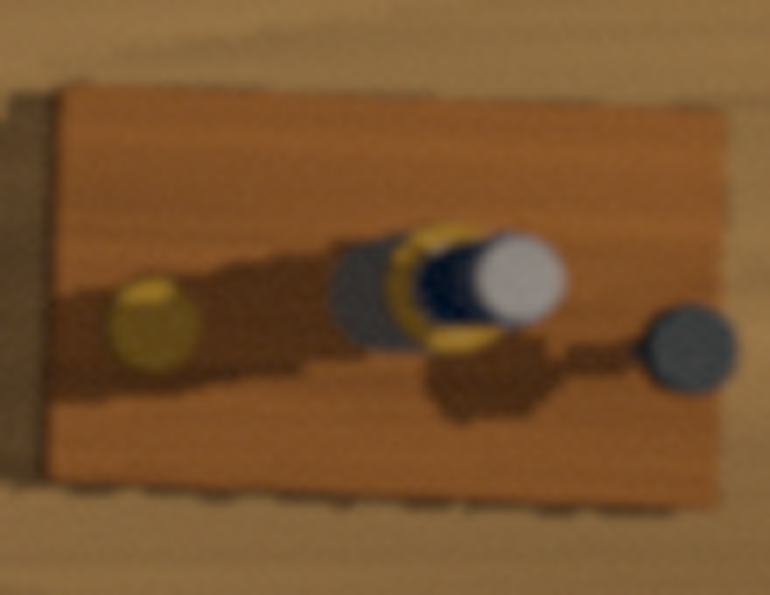

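View pics/cropC.png

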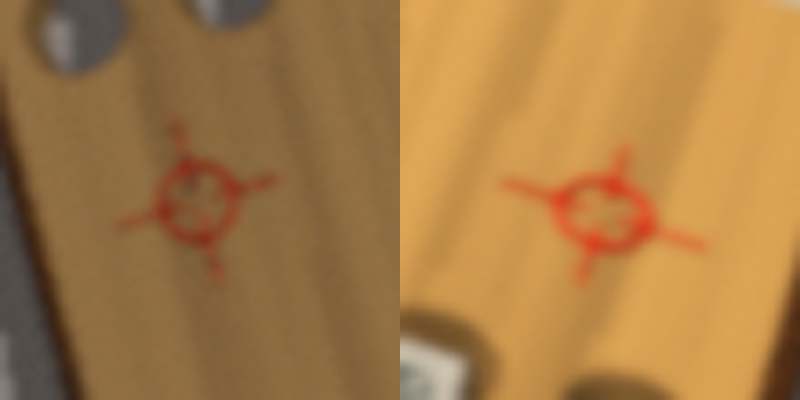

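The crop shows the punch in the tube is upright, with its collar on the rim. It is clearly larger than the two leaning ones, so it is the target.

Run:
```python
from h import *
np.set_printoptions(precision=1,suppress=True)
s=eyes.camera("scene");t=eyes.camera("top")
print("mark",onz(s,478,354.2,30),onz(t,164.2,237.8,30),tri(s,(478,354.2),t,(164.2,237.8)))
print("cap",onz(s,257.1,149.4,152),onz(t,474.1,265,152),tri(s,(257.1,149.4),t,(474.1,265)))
print("collar",onz(s,258.9,184.3,83),onz(t,463.9,266.1,86))
# rack corners top
for u,v in((408,237),(503.5,240),(502.5,297),(406.5,293.5)): print(onz(t,u,v,14))
for n,p in(("smallA",(470,192)),("smallAcap",(480,188)),("smallB",(431,346)),("saw",(323,162)),("tin",(326,328)),("log",(320,224)),("clamp end",(133,96)),("clamp pad",(157,186)),("jigc1",(112,176)),("jigc2",(206,149)),("jigc3",(241,276)),("jigc4",(147,304)),("drill1",(422,271)),("drill2",(498.5,275))): print(n,onz(t,*p,60 if 'jig' not in n else 10))
st=ctrl.read_state();print(R.from_quat(st["ee_rot"]).as_matrix())
```

```text
mark [529.8 249.1  30. ] [528.6 247.   30. ] (array([528.5, 248.1,  28.2]), [np.float64(0.550904481426752), np.float64(0.5509044814266325)])
cap [ 484.  -200.8  152. ] [ 478.7 -207.   152. ] (array([ 478.4, -207.5,  147.4]), [np.float64(0.5518918910573685), np.float64(0.5518918910573275)])
collar [ 481.3 -203.8   83. ] [ 478.8 -206.5   86. ]
[ 527.  -134.5   14. ]
[ 520.7 -283.6   14. ]
[ 431.8 -279.4   14. ]
[ 438.5 -130.5   14. ]
smallA [ 590.6 -223.5   60. ]
smallAcap [ 596.5 -238.7   60. ]
smallB [ 361.8 -160.3   60. ]
saw [639.2  -2.9  60. ]
tin [389.3  -5.2  60. ]
log [544.8   2.5  60. ]
clamp end [746.  289.1  60. ]
clamp pad [605.7 250.4  60. ]
jigc1 [630.7 338.3  10. ]
jigc2 [672.6 186.4  10. ]
jigc3 [468.2 129.8  10. ]
jigc4 [425.3 279.1  10. ]
drill1 [ 472.7 -149.3   60. ]
drill2 [ 465.7 -262.5   60. ]
[[-1.  -0.2 -0. ]
 [-0.2  1.   0. ]
 [ 0.   0.  -1. ]]
```

```bash
python3 -m pendant '[{"rz":0.07,"grip":1},{"rz":0.145,"grip":1},{"rz":0.145,"grip":1},{"rz":0.145,"grip":1}]' 50; python3 -c "
from h import *
s=ctrl.read_state();print(R.from_quat(s['ee_rot']).as_matrix().round(4))"
```

```text
[[-9.742e-01 -2.258e-01 -2.000e-04]
 [-2.258e-01  9.742e-01  5.000e-04]
 [ 0.000e+00  5.000e-04 -1.000e+00]]invalid input at $[0]: expected keys tx, ty, tz, rx, ry, rz, grip
```

All keys are needed in every row.

```bash
python3 -m pendant '[{"tx":0,"ty":0,"tz":0,"rx":0,"ry":0,"rz":0.07,"grip":1},{"tx":0,"ty":0,"tz":0,"rx":0,"ry":0,"rz":0.145,"grip":1},{"tx":0,"ty":0,"tz":0,"rx":0,"ry":0,"rz":0.145,"grip":1},{"tx":0,"ty":0,"tz":0,"rx":0,"ry":0,"rz":0.145,"grip":1}]' 50; python3 -c "
from h import *
s=ctrl.read_state();print(R.from_quat(s['ee_rot']).as_matrix().round(4))"
```

```text
clock: 0.63
eef_pos: [152.4, -657.5, 226.5]
ee_rot: [-0.002, 1.0, 0.0, -0.0]
ft_force: [0.5, 0.3, 0.8]
opening: 87.8
[[-1.0e+00 -3.6e-03 -0.0e+00]
 [-3.6e-03  1.0e+00  2.0e-04]
 [ 0.0e+00  2.0e-04 -1.0e+00]]
```

```bash
python3 -m pendant '[{"tx":-0.22,"ty":0.3,"tz":0,"rx":0,"ry":0,"rz":0,"grip":1},{"tx":-0.43,"ty":0.6,"tz":0,"rx":0,"ry":0,"rz":0,"grip":1},{"tx":-0.65,"ty":0.9,"tz":0,"rx":0,"ry":0,"rz":0,"grip":1}]'
python3 -m pendant '[{"tx":-0.22,"ty":0.3,"tz":0,"rx":0,"ry":0,"rz":0,"grip":1},{"tx":-0.43,"ty":0.6,"tz":0,"rx":0,"ry":0,"rz":0,"grip":1},{"tx":-0.65,"ty":0.9,"tz":0,"rx":0,"ry":0,"rz":0,"grip":1}]'
python3 -m pendant '[{"tx":-0.22,"ty":0.3,"tz":0,"rx":0,"ry":0,"rz":0,"grip":1},{"tx":-0.43,"ty":0.6,"tz":0,"rx":0,"ry":0,"rz":0,"grip":1},{"tx":-0.65,"ty":0.9,"tz":0,"rx":0,"ry":0,"rz":0,"grip":1}]'
python3 -m pendant '[{"tx":-0.22,"ty":0.3,"tz":0,"rx":0,"ry":0,"rz":0,"grip":1},{"tx":-0.43,"ty":0.6,"tz":0,"rx":0,"ry":0,"rz":0,"grip":1},{"tx":-0.65,"ty":0.9,"tz":0,"rx":0,"ry":0,"rz":0,"grip":1}]'
```

```text
clock: 0.88
eef_pos: [217.4, -566.6, 226.0]
ee_rot: [-0.001, 1.0, 0.0, -0.0]
ft_force: [1.7, -0.2, -0.3]
opening: 87.4
clock: 1.13
eef_pos: [283.0, -476.1, 226.7]
ee_rot: [-0.002, 1.0, -0.0, 0.0]
ft_force: [1.0, -0.2, -0.6]
opening: 88.0
clock: 1.38
eef_pos: [348.1, -386.0, 226.9]
ee_rot: [-0.002, 1.0, -0.0, 0.0]
ft_force: [1.6, -0.2, -0.0]
opening: 87.3
clock: 1.63
eef_pos: [413.1, -295.9, 227.0]
ee_rot: [-0.002, 1.0, -0.0, 0.0]
ft_force: [0.9, -0.8, 0.1]
opening: 87.3
```

```bash
python3 -m pendant '[{"tx":-0.22,"ty":0.3,"tz":0,"rx":0,"ry":0,"rz":0,"grip":1},{"tx":-0.43,"ty":0.6,"tz":0,"rx":0,"ry":0,"rz":0,"grip":1},{"tx":-0.65,"ty":0.9,"tz":0,"rx":0,"ry":0,"rz":0,"grip":1},{"tx":-0.65,"ty":0.9,"tz":0,"rx":0,"ry":0,"rz":0,"grip":1}]'
python3 - <<'E'
from h import *
s=ctrl.read_state();print(s["eef_pos"],R.from_quat(s['ee_rot']).as_matrix().round(4),s["joints"])
c=eyes.camera("scene");cv2.imwrite("pics/s1.png",c["pixels"][:,:,::-1])
E
```

```text
clock: 1.97
eef_pos: [480.7, -203.7, 226.8]
ee_rot: [-0.004, 1.0, 0.0, 0.001]
ft_force: [-0.3, -0.5, -0.8]
opening: 87.7
[ 480.65611951 -203.71440602  226.78109959] [[-1.0e+00 -8.2e-03  1.7e-03]
 [-8.2e-03  1.0e+00  1.0e-04]
 [-1.7e-03  1.0e-04 -1.0e+00]] [-2.47993637e-02  1.05049189e-01 -3.22500189e-01 -1.94833335e-04
 -1.14159370e+00 -1.53773075e+00]
```

View pics/s1.png

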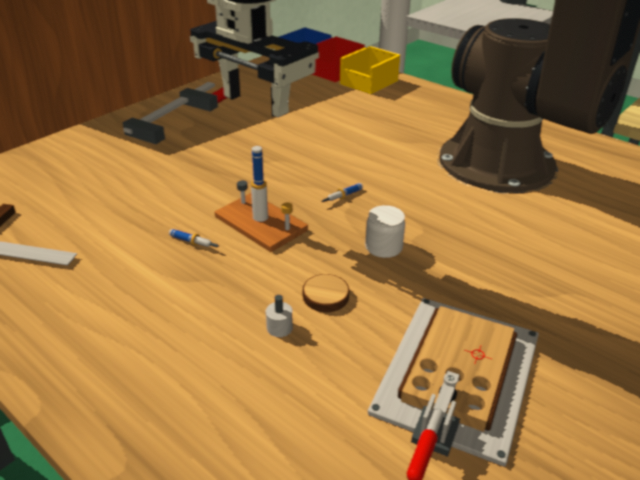

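Run:
```python
from h import *
c=eyes.camera("scene");t=eyes.camera("top");p=ctrl.read_state()["eef_pos"]
print(p,proj(c,p),proj(c,p+[0,44,0]),proj(c,p-[0,44,0]),proj(t,p))
cv2.imwrite("pics/t1.png",t["pixels"][:,:,::-1])
```

```text
[ 477.46576171 -207.08688348  226.50184652] [255.02698442 104.52013945] [275.19952788 112.61102812] [235.80053788  96.80871532] [487.39512459 264.4094342 ]
```

View pics/t1.png

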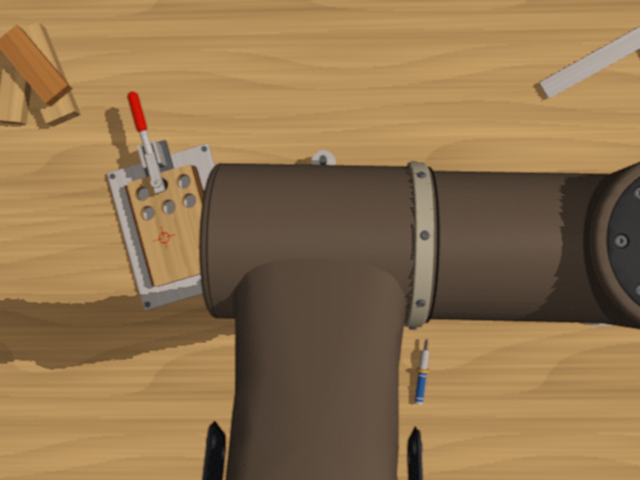

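Gripper at scene (255,100) is above the tube punch, and the projected TCP agrees. The two small look-alikes have toppled on their own and aren't in the way. Descending.

```bash
python3 -m pendant '[{"tx":-0.015,"ty":0,"tz":0.3,"rx":0,"ry":0,"rz":0,"grip":0.8},{"tx":-0.015,"ty":0,"tz":0.6,"rx":0,"ry":0,"rz":0,"grip":0.6},{"tx":-0.015,"ty":0,"tz":0.8,"rx":0,"ry":0,"rz":0,"grip":0.6},{"tx":-0.015,"ty":0,"tz":0.8,"rx":0,"ry":0,"rz":0,"grip":0.6}]'
python3 - <<'E'
from h import *
c=eyes.camera("scene");print(ctrl.read_state()["eef_pos"])
cv2.imwrite("pics/s2.png",cv2.resize(c["pixels"][60:260,150:380],None,fx=3,fy=3)[:,:,::-1])
E
```

```text
clock: 2.45
eef_pos: [475.4, -208.1, 142.6]
ee_rot: [0.0, 1.0, 0.001, -0.003]
ft_force: [-0.5, 0.3, -1.0]
opening: 66.5
[ 476.83463219 -208.42641504  145.09109776]
```

View pics/s2.png

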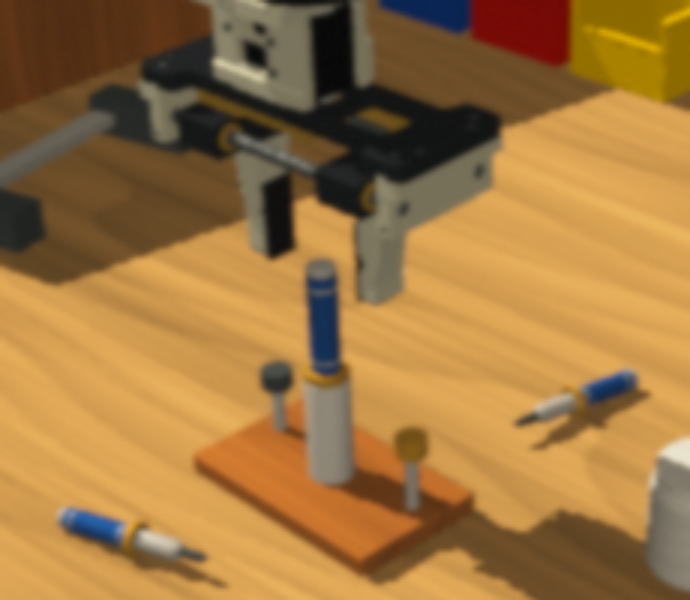

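The punch cap (crop 322,268) sits between the fingers. Going down to grip height.

```bash
python3 -m pendant '[{"tx":0,"ty":0.0,"tz":0.2,"rx":0,"ry":0,"rz":0,"grip":0.6},{"tx":0,"ty":0,"tz":0.35,"rx":0,"ry":0,"rz":0,"grip":0.6},{"tx":0,"ty":0,"tz":0.47,"rx":0,"ry":0,"rz":0,"grip":0.6},{"tx":0,"ty":0,"tz":0.47,"rx":0,"ry":0,"rz":0,"grip":0.6},{"tx":0,"ty":0,"tz":0.47,"rx":0,"ry":0,"rz":0,"grip":0.5}]'
python3 - <<'E'
from h import *
c=eyes.camera("scene");p=ctrl.read_state()["eef_pos"];print(p)
cv2.imwrite("pics/s3.png",cv2.resize(c["pixels"][90:230,180:340],None,fx=4,fy=4)[:,:,::-1])
E
```

```text
clock: 2.92
eef_pos: [479.4, -208.2, 100.9]
ee_rot: [-0.0, 1.0, -0.0, 0.0]
ft_force: [0.7, 0.0, 0.2]
opening: 49.7
[ 479.77898015 -208.18648848  101.25324806]
```

View pics/s3.png

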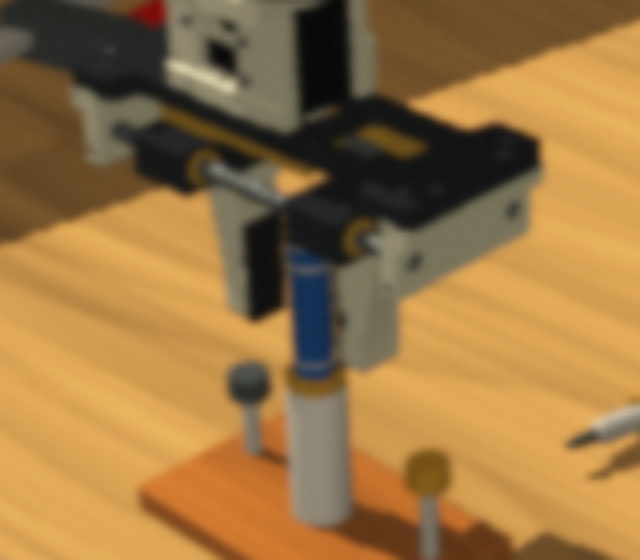

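```bash
python3 -m pendant '[{"tx":0,"ty":0.01,"tz":0,"rx":0,"ry":0,"rz":0,"grip":0.35},{"tx":0,"ty":0.01,"tz":0,"rx":0,"ry":0,"rz":0,"grip":0.2},{"tx":0,"ty":0.01,"tz":0,"rx":0,"ry":0,"rz":0,"grip":0},{"tx":0,"ty":0.01,"tz":0,"rx":0,"ry":0,"rz":0,"grip":0},{"tx":0,"ty":0.01,"tz":0,"rx":0,"ry":0,"rz":0,"grip":0}]' 50
python3 -m pendant '[{"tx":0,"ty":0,"tz":0,"rx":0,"ry":0,"rz":0,"grip":0},{"tx":0,"ty":0,"tz":0,"rx":0,"ry":0,"rz":0,"grip":0},{"tx":0,"ty":0,"tz":0,"rx":0,"ry":0,"rz":0,"grip":0},{"tx":0,"ty":0,"tz":0,"rx":0,"ry":0,"rz":0,"grip":0}]'
```

```text
clock: 3.38
eef_pos: [479.1, -206.5, 99.9]
ee_rot: [-0.0, 1.0, -0.0, 0.0]
ft_force: [-0.4, -0.6, 1.4]
opening: 17.2
clock: 3.72
eef_pos: [479.1, -206.5, 99.9]
ee_rot: [-0.0, 1.0, -0.0, 0.0]
ft_force: [-0.8, 1.5, 5.4]
opening: 17.3
```

```bash
python3 -m pendant '[{"tx":0,"ty":0,"tz":-0.12,"rx":0,"ry":0,"rz":0,"grip":0},{"tx":0,"ty":0,"tz":-0.24,"rx":0,"ry":0,"rz":0,"grip":0},{"tx":0,"ty":0,"tz":-0.36,"rx":0,"ry":0,"rz":0,"grip":0},{"tx":0,"ty":0,"tz":-0.48,"rx":0,"ry":0,"rz":0,"grip":0},{"tx":0,"ty":0,"tz":-0.6,"rx":0,"ry":0,"rz":0,"grip":0}]'
python3 -m pendant '[{"tx":0,"ty":0,"tz":-0.2,"rx":0,"ry":0,"rz":0,"grip":0},{"tx":0,"ty":0,"tz":-0.4,"rx":0,"ry":0,"rz":0,"grip":0},{"tx":0,"ty":0,"tz":-0.6,"rx":0,"ry":0,"rz":0,"grip":0},{"tx":0,"ty":0,"tz":-0.6,"rx":0,"ry":0,"rz":0,"grip":0},{"tx":0,"ty":0,"tz":-0.6,"rx":0,"ry":0,"rz":0,"grip":0}]'
python3 - <<'E'
from h import *
c=eyes.camera("scene");s=ctrl.read_state();p=s["eef_pos"];print(p,s["joints"])
print(proj(c,p+[0,0,-79]))
cv2.imwrite("pics/s4.png",cv2.resize(c["pixels"][40:230,160:380],None,fx=3,fy=3)[:,:,::-1])
E
```

```text
clock: 4.13
eef_pos: [478.1, -206.4, 159.2]
ee_rot: [0.0, 1.0, 0.0, -0.001]
ft_force: [0.7, -0.5, -1.6]
opening: 17.3
clock: 4.55
eef_pos: [479.0, -206.4, 219.7]
ee_rot: [0.0, 1.0, 0.0, 0.001]
ft_force: [-1.2, 0.3, -3.3]
opening: 17.0
[ 478.31949882 -206.25007052  218.67449573] [-3.06341557e-02  1.10778541e-01 -3.34905387e-01 -8.71040219e-04
 -1.12600521e+00 -1.54021394e+00]
[257.5762106  153.73152277]
```

View pics/s4.png

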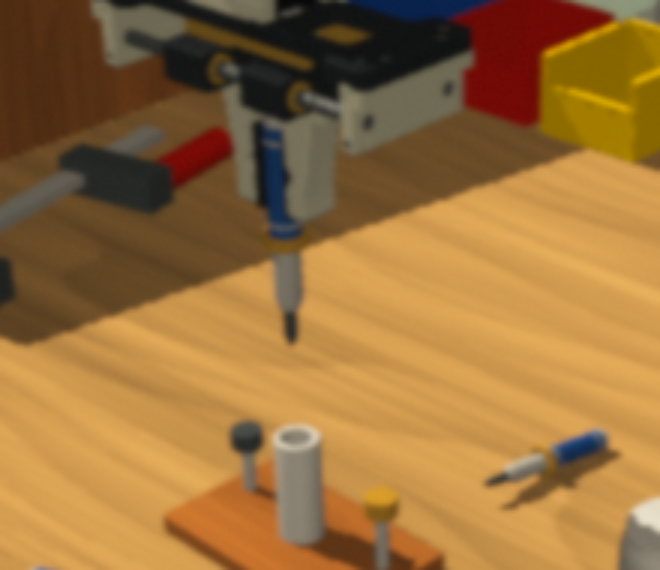

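The held tip is at scene (257,154), against a prediction of (257.6,153.7), so it is straight in the grip. Carrying it to the mark.

```bash
python3 -m pendant '[{"tx":-0.02,"ty":0.18,"tz":0,"rx":0,"ry":0,"rz":0,"grip":0},{"tx":-0.04,"ty":0.4,"tz":0,"rx":0,"ry":0,"rz":0,"grip":0},{"tx":-0.06,"ty":0.6,"tz":0,"rx":0,"ry":0,"rz":0,"grip":0},{"tx":-0.1,"ty":0.9,"tz":0,"rx":0,"ry":0,"rz":0,"grip":0}]'
python3 -m pendant '[{"tx":-0.03,"ty":0.25,"tz":0,"rx":0,"ry":0,"rz":0,"grip":0},{"tx":-0.05,"ty":0.5,"tz":0,"rx":0,"ry":0,"rz":0,"grip":0},{"tx":-0.1,"ty":0.75,"tz":0,"rx":0,"ry":0,"rz":0,"grip":0},{"tx":-0.1,"ty":1.0,"tz":0,"rx":0,"ry":0,"rz":0,"grip":0}]'
python3 -m pendant '[{"tx":-0.03,"ty":0.25,"tz":0,"rx":0,"ry":0,"rz":0,"grip":0},{"tx":-0.05,"ty":0.5,"tz":0,"rx":0,"ry":0,"rz":0,"grip":0},{"tx":-0.1,"ty":0.75,"tz":0,"rx":0,"ry":0,"rz":0,"grip":0},{"tx":-0.1,"ty":1.0,"tz":0,"rx":0,"ry":0,"rz":0,"grip":0}]'
python3 -m pendant '[{"tx":-0.03,"ty":0.25,"tz":0,"rx":0,"ry":0,"rz":0,"grip":0},{"tx":-0.05,"ty":0.5,"tz":0,"rx":0,"ry":0,"rz":0,"grip":0},{"tx":-0.1,"ty":0.75,"tz":0,"rx":0,"ry":0,"rz":0,"grip":0},{"tx":-0.1,"ty":0.9,"tz":0,"rx":0,"ry":0,"rz":0,"grip":0}]'
python3 -c "
from h import *
s=ctrl.read_state();print(s['eef_pos'],s['joints'],R.from_quat(s['ee_rot']).as_matrix().round(4))"
```

```text
clock: 4.93
eef_pos: [487.5, -116.5, 217.6]
ee_rot: [0.001, 1.0, -0.0, -0.002]
ft_force: [-0.3, 0.1, -2.8]
opening: 17.2
clock: 5.27
eef_pos: [498.4, -15.4, 217.8]
ee_rot: [0.0, 1.0, -0.0, -0.001]
ft_force: [0.5, 0.5, -3.0]
opening: 17.3
clock: 5.6
eef_pos: [508.4, 84.5, 217.7]
ee_rot: [0.0, 1.0, -0.001, -0.001]
ft_force: [0.6, 0.5, -2.2]
opening: 17.5
clock: 5.93
eef_pos: [518.6, 175.3, 217.6]
ee_rot: [-0.0, 1.0, -0.001, -0.001]
ft_force: [0.6, -0.3, -2.7]
opening: 17.4
[518.61072997 175.29603757 217.58243209] [ 6.83588753e-01  1.57322496e-01 -2.82198513e-01 -4.81874264e-04
 -1.13380235e+00 -2.25341179e+00] [[-1.0e+00 -8.0e-04 -2.2e-03]
 [-8.0e-04  1.0e+00 -1.3e-03]
 [ 2.2e-03 -1.3e-03 -1.0e+00]]
```

```bash
python3 -m pendant '[{"tx":-0.03,"ty":0.3,"tz":0,"rx":0,"ry":0,"rz":0,"grip":0},{"tx":-0.07,"ty":0.55,"tz":0,"rx":0,"ry":0,"rz":0,"grip":0},{"tx":-0.1,"ty":0.73,"tz":0.2,"rx":0,"ry":0,"rz":0,"grip":0},{"tx":-0.1,"ty":0.73,"tz":0.4,"rx":0,"ry":0,"rz":0,"grip":0},{"tx":-0.1,"ty":0.73,"tz":0.6,"rx":0,"ry":0,"rz":0,"grip":0}]'
python3 -m pendant '[{"tx":0,"ty":0,"tz":0.15,"rx":0,"ry":0,"rz":0,"grip":0},{"tx":0,"ty":0,"tz":0.22,"rx":0,"ry":0,"rz":0,"grip":0},{"tx":0,"ty":0,"tz":0.22,"rx":0,"ry":0,"rz":0,"grip":0},{"tx":0,"ty":0,"tz":0.22,"rx":0,"ry":0,"rz":0,"grip":0},{"tx":0,"ty":0,"tz":0.22,"rx":0,"ry":0,"rz":0,"grip":0}]'
python3 - <<'E'
from h import *
c=eyes.camera("scene");t=eyes.camera("top");s=ctrl.read_state();p=s["eef_pos"];print(p)
print(proj(c,p+[0,0,-79.9]),proj(c,[p[0],p[1],30]),proj(t,p+[0,0,-79.9]))
cv2.imwrite("pics/s5.png",cv2.resize(c["pixels"][240:400,400:560],None,fx=3.7,fy=3.7,interpolation=2)[:,:,::-1])
cv2.imwrite("pics/t5.png",t["pixels"][:,:,::-1])
E
```

```text
clock: 6.35
eef_pos: [528.1, 247.1, 157.1]
ee_rot: [-0.001, 1.0, -0.001, -0.001]
ft_force: [0.3, 0.3, -2.4]
opening: 17.3
clock: 6.77
eef_pos: [529.4, 246.6, 138.4]
ee_rot: [0.0, 1.0, 0.0, 0.0]
ft_force: [-0.0, 0.7, -1.2]
opening: 17.4
[529.42476667 246.75440654 138.67257502]
[480.10622069 337.59034383] [476.55496464 353.15175934] [159.07264006 235.96501936]
```

View pics/s5.png

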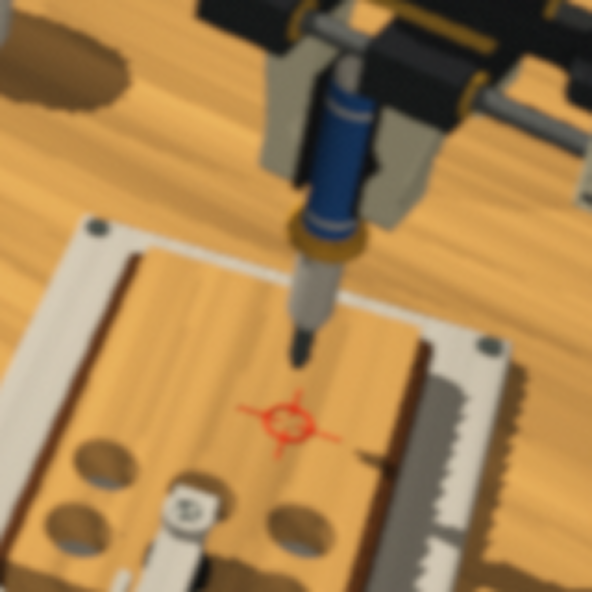

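View pics/t5.png

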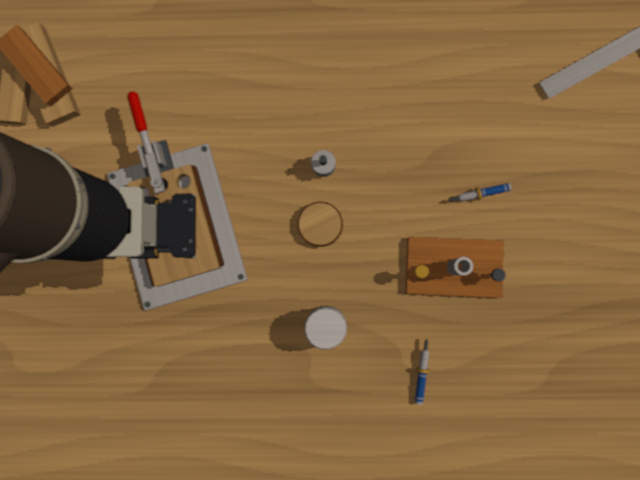

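The tip is at scene (480.5,338.9) and the ring at (478.1,354.6), so the correction is about 1.2 mm in +y. Lowering to just above the board.

```bash
python3 -m pendant '[{"tx":0,"ty":0.012,"tz":0.08,"rx":0,"ry":0,"rz":0,"grip":0},{"tx":0,"ty":0.012,"tz":0.16,"rx":0,"ry":0,"rz":0,"grip":0},{"tx":0,"ty":0.012,"tz":0.23,"rx":0,"ry":0,"rz":0,"grip":0},{"tx":0,"ty":0.012,"tz":0.23,"rx":0,"ry":0,"rz":0,"grip":0},{"tx":0,"ty":0.012,"tz":0.23,"rx":0,"ry":0,"rz":0,"grip":0}]'
python3 - <<'E'
from h import *
c=eyes.camera("scene");s=ctrl.read_state();p=s["eef_pos"];print(p)
print(proj(c,p+[0,0,-79.9]),proj(c,[p[0],p[1],30]),onz(c,478.1,354.5,30))
cv2.imwrite("pics/s6.png",cv2.resize(c["pixels"][310:380,440:520],None,fx=8,fy=8,interpolation=2)[:,:,::-1])
E
```

```text
clock: 7.28
eef_pos: [528.5, 247.3, 113.7]
ee_rot: [-0.0, 1.0, -0.001, -0.001]
ft_force: [0.6, -0.8, -2.4]
opening: 17.2
[528.81518907 247.53547671 114.22672117]
[477.84400109 350.88801393] [477.3169259  353.18718659] [530.19700617 249.45705472  30.        ]
```

View pics/s6.png

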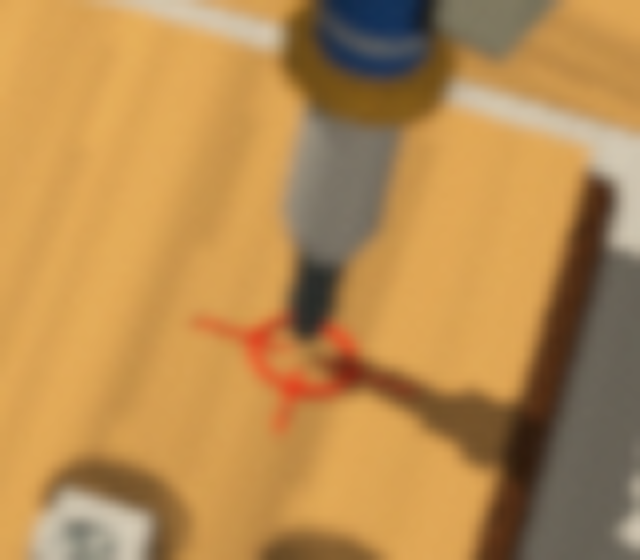

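The tip (478.5,352.2, about 4 mm above the board) projects straight down onto the ring centre (478,354.6). Pressing in small steps.

```bash
python3 -m pendant '[{"tx":0,"ty":0,"tz":0.02,"rx":0,"ry":0,"rz":0,"grip":0},{"tx":0,"ty":0,"tz":0.04,"rx":0,"ry":0,"rz":0,"grip":0},{"tx":0,"ty":0,"tz":0.06,"rx":0,"ry":0,"rz":0,"grip":0},{"tx":0,"ty":0,"tz":0.06,"rx":0,"ry":0,"rz":0,"grip":0}]' 60
python3 -m pendant '[{"tx":0,"ty":0,"tz":0.01,"rx":0,"ry":0,"rz":0,"grip":0},{"tx":0,"ty":0,"tz":0.02,"rx":0,"ry":0,"rz":0,"grip":0},{"tx":0,"ty":0,"tz":0.02,"rx":0,"ry":0,"rz":0,"grip":0}]'
```

```text
clock: 7.67
eef_pos: [529.1, 247.9, 108.7]
ee_rot: [-0.0, 1.0, 0.0, 0.0]
ft_force: [-0.1, 0.6, 1.3]
opening: 16.8
clock: 7.92
eef_pos: [529.2, 247.9, 107.0]
ee_rot: [-0.0, 1.0, 0.0, 0.0]
ft_force: [-1.8, -0.8, 4.1]
opening: 17.3
```

```bash
python3 -m pendant '[{"tx":0,"ty":0,"tz":0.01,"rx":0,"ry":0,"rz":0,"grip":0},{"tx":0,"ty":0,"tz":0.02,"rx":0,"ry":0,"rz":0,"grip":0},{"tx":0,"ty":0,"tz":0.02,"rx":0,"ry":0,"rz":0,"grip":0}]'
python3 -m pendant '[{"tx":0,"ty":0,"tz":0.01,"rx":0,"ry":0,"rz":0,"grip":0},{"tx":0,"ty":0,"tz":0.01,"rx":0,"ry":0,"rz":0,"grip":0}]'
python3 -m pendant '[{"tx":0,"ty":0,"tz":0.01,"rx":0,"ry":0,"rz":0,"grip":0},{"tx":0,"ty":0,"tz":0.01,"rx":0,"ry":0,"rz":0,"grip":0}]'
```

```text
clock: 8.17
eef_pos: [529.3, 247.9, 105.3]
ee_rot: [-0.0, 1.0, 0.0, 0.001]
ft_force: [-1.2, -0.1, 7.6]
opening: 17.6
clock: 8.33
eef_pos: [529.4, 248.0, 104.5]
ee_rot: [-0.0, 1.0, 0.0, 0.001]
ft_force: [-3.1, -0.5, 9.4]
opening: 17.2
clock: 8.5
eef_pos: [529.2, 247.9, 103.3]
ee_rot: [-0.0, 1.0, 0.0, 0.001]
ft_force: [-1.1, -0.7, 4.9]
opening: 17.2
```

Run:
```python
from h import *
c=eyes.camera("scene");s=ctrl.read_state();print(s["eef_pos"],s["ft_force"])
cv2.imwrite("pics/s7.png",cv2.resize(c["pixels"][280:380,440:520],None,fx=6,fy=6,interpolation=2)[:,:,::-1])
```

```text
[529.20570689 247.88498345 103.22111379] [-0.96307733  0.30011095  4.63146782]
```

View pics/s7.png

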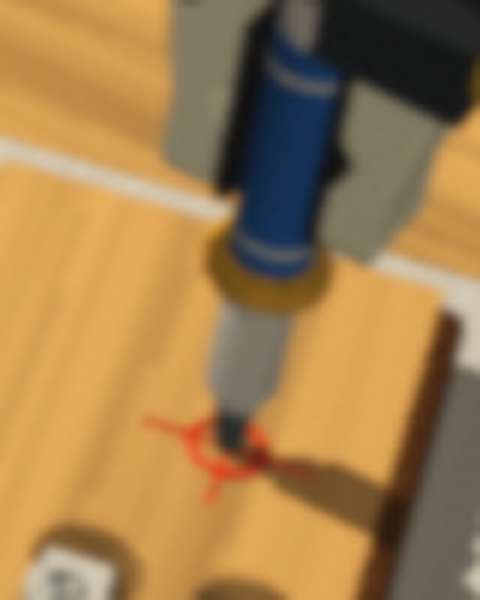

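The force fell from 9.4 to 4.9 N, so the spring tripped, with the tip inside the ring (crop 230,445). Lifting straight up.

```bash
python3 -m pendant '[{"tx":0,"ty":0,"tz":0,"rx":0,"ry":0,"rz":0,"grip":0},{"tx":0,"ty":0,"tz":-0.1,"rx":0,"ry":0,"rz":0,"grip":0},{"tx":0,"ty":0,"tz":-0.35,"rx":0,"ry":0,"rz":0,"grip":0},{"tx":0,"ty":0,"tz":-0.6,"rx":0,"ry":0,"rz":0,"grip":0},{"tx":0,"ty":0,"tz":-0.9,"rx":0,"ry":0,"rz":0,"grip":0}]'
python3 -m pendant '[{"tx":0,"ty":0,"tz":-0.25,"rx":0,"ry":0,"rz":0,"grip":0},{"tx":0.03,"ty":-0.25,"tz":-0.25,"rx":0,"ry":0,"rz":0,"grip":0},{"tx":0.06,"ty":-0.55,"tz":-0.25,"rx":0,"ry":0,"rz":0,"grip":0},{"tx":0.1,"ty":-0.9,"tz":-0.25,"rx":0,"ry":0,"rz":0,"grip":0}]'
python3 -m pendant '[{"tx":0.03,"ty":-0.25,"tz":0,"rx":0,"ry":0,"rz":0,"grip":0},{"tx":0.06,"ty":-0.55,"tz":0,"rx":0,"ry":0,"rz":0,"grip":0},{"tx":0.1,"ty":-1,"tz":0,"rx":0,"ry":0,"rz":0,"grip":0}]'
python3 -m pendant '[{"tx":0.03,"ty":-0.25,"tz":0,"rx":0,"ry":0,"rz":0,"grip":0},{"tx":0.06,"ty":-0.55,"tz":0,"rx":0,"ry":0,"rz":0,"grip":0},{"tx":0.1,"ty":-1,"tz":0,"rx":0,"ry":0,"rz":0,"grip":0}]'
```

```text
clock: 8.97
eef_pos: [527.6, 246.8, 192.0]
ee_rot: [0.0, 1.0, -0.001, -0.002]
ft_force: [0.3, 0.4, -2.8]
opening: 17.1
clock: 9.3
eef_pos: [518.2, 157.5, 217.5]
ee_rot: [-0.001, 1.0, 0.0, -0.0]
ft_force: [1.9, -1.1, -3.5]
opening: 17.2
clock: 9.55
eef_pos: [508.5, 60.8, 217.4]
ee_rot: [-0.001, 1.0, 0.0, -0.0]
ft_force: [1.5, -0.7, -2.4]
opening: 17.1
clock: 9.8
eef_pos: [498.8, -35.9, 217.5]
ee_rot: [-0.0, 1.0, 0.0, -0.0]
ft_force: [1.2, 0.2, -1.7]
opening: 17.4
```

```bash
python3 -m pendant '[{"tx":0.03,"ty":-0.25,"tz":0,"rx":0,"ry":0,"rz":0,"grip":0},{"tx":0.06,"ty":-0.55,"tz":0,"rx":0,"ry":0,"rz":0,"grip":0},{"tx":0.1,"ty":-0.85,"tz":0,"rx":0,"ry":0,"rz":0,"grip":0}]'
python3 -m pendant '[{"tx":0.03,"ty":-0.25,"tz":0,"rx":0,"ry":0,"rz":0,"grip":0},{"tx":0.06,"ty":-0.5,"tz":0,"rx":0,"ry":0,"rz":0,"grip":0},{"tx":0.1,"ty":-0.8,"tz":0,"rx":0,"ry":0,"rz":0,"grip":0},{"tx":0.1,"ty":-0.8,"tz":0,"rx":0,"ry":0,"rz":0,"grip":0},{"tx":0.1,"ty":-0.8,"tz":0,"rx":0,"ry":0,"rz":0,"grip":0}]'
python3 - <<'E'
from h import *
c=eyes.camera("scene");s=ctrl.read_state();p=s["eef_pos"];print(p,R.from_quat(s['ee_rot']).as_matrix().round(4))
print(proj(c,p+[0,0,-79.9]),proj(c,p+[0,0,50]),proj(c,[479.1,-206.5,80]))
cv2.imwrite("pics/s8.png",cv2.resize(c["pixels"][70:220,200:320],None,fx=4,fy=4,interpolation=2)[:,:,::-1])
E
```

```text
clock: 10.05
eef_pos: [488.5, -121.7, 217.4]
ee_rot: [0.0, 1.0, 0.0, -0.001]
ft_force: [1.3, 0.5, -2.2]
opening: 17.5
clock: 10.47
eef_pos: [478.5, -201.5, 217.1]
ee_rot: [0.002, 1.0, 0.0, -0.001]
ft_force: [0.3, 1.5, -2.9]
opening: 17.2
[ 478.75324258 -200.67002394  217.13370237] [[-1.0e+00  2.0e-03 -1.3e-03]
 [ 2.0e-03  1.0e+00  6.0e-04]
 [ 1.3e-03  6.0e-04 -1.0e+00]]
[259.84442211 156.23330487] [256.07986284  81.21378138] [258.76722131 184.75634911]
```

View pics/s8.png

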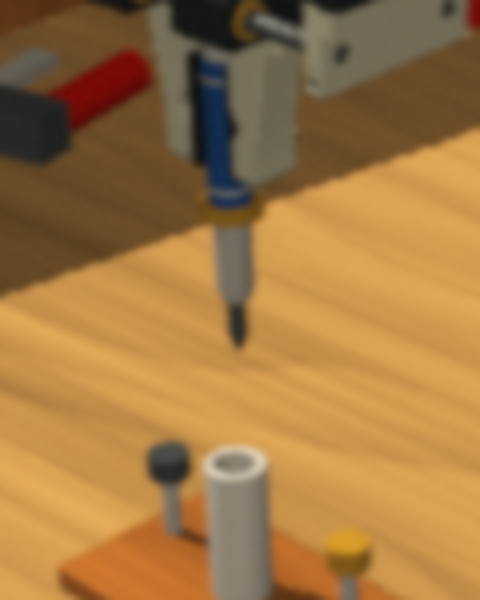

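```bash
python3 -m pendant '[{"tx":-0.003,"ty":-0.058,"tz":0.1,"rx":0,"ry":0,"rz":0,"grip":0},{"tx":-0.003,"ty":-0.058,"tz":0.25,"rx":0,"ry":0,"rz":0,"grip":0},{"tx":-0.003,"ty":-0.058,"tz":0.45,"rx":0,"ry":0,"rz":0,"grip":0},{"tx":-0.003,"ty":-0.058,"tz":0.45,"rx":0,"ry":0,"rz":0,"grip":0},{"tx":-0.003,"ty":-0.058,"tz":0.45,"rx":0,"ry":0,"rz":0,"grip":0}]'
python3 -m pendant '[{"tx":0,"ty":0,"tz":0,"rx":0,"ry":0,"rz":0,"grip":0},{"tx":0,"ty":0,"tz":0,"rx":0,"ry":0,"rz":0,"grip":0}]'
python3 - <<'E'
from h import *
c=eyes.camera("scene");s=ctrl.read_state();p=s["eef_pos"];print(p,R.from_quat(s['ee_rot']).as_matrix().round(4))
print(proj(c,p+[0,0,-79.9]),proj(c,[p[0],p[1],80]))
cv2.imwrite("pics/s9.png",cv2.resize(c["pixels"][120:220,210:310],None,fx=6,fy=6,interpolation=2)[:,:,::-1])
E
```

```text
clock: 10.93
eef_pos: [479.1, -205.5, 171.5]
ee_rot: [-0.001, 1.0, 0.0, -0.002]
ft_force: [0.1, 0.6, -1.5]
opening: 17.0
clock: 11.1
eef_pos: [480.6, -206.0, 173.6]
ee_rot: [-0.0, 1.0, -0.0, 0.001]
ft_force: [-0.5, 0.8, -2.5]
opening: 17.2
[ 480.56940186 -206.00795087  173.60372023] [[-1.0e+00 -7.0e-04  1.7e-03]
 [-7.0e-04  1.0e+00 -3.0e-04]
 [-1.7e-03 -3.0e-04 -1.0e+00]]
[257.98637509 178.27605696] [258.35598342 185.19618301]
```

View pics/s9.png

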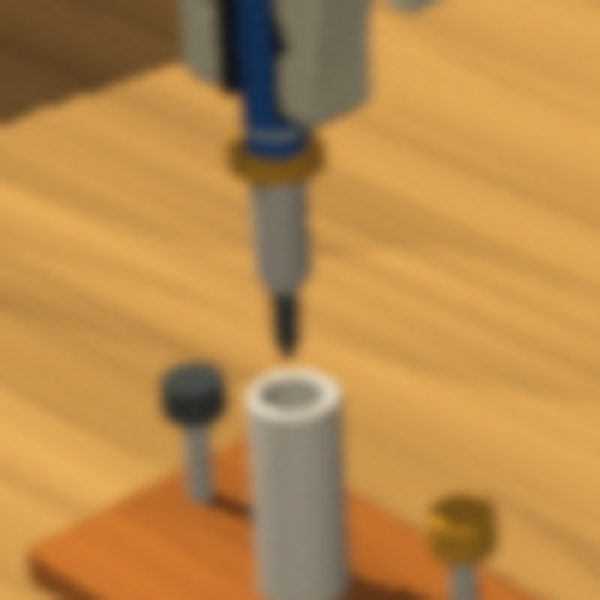

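The tip projects to within 1 mm of the rim centre. Inserting slowly.

```bash
python3 -m pendant '[{"tx":0,"ty":-0.003,"tz":0.05,"rx":0,"ry":0,"rz":0,"grip":0},{"tx":0,"ty":-0.003,"tz":0.1,"rx":0,"ry":0,"rz":0,"grip":0},{"tx":0,"ty":-0.003,"tz":0.15,"rx":0,"ry":0,"rz":0,"grip":0},{"tx":0,"ty":-0.003,"tz":0.2,"rx":0,"ry":0,"rz":0,"grip":0},{"tx":0,"ty":-0.003,"tz":0.2,"rx":0,"ry":0,"rz":0,"grip":0}]'
python3 - <<'E'
from h import *
c=eyes.camera("scene");s=ctrl.read_state();p=s["eef_pos"];print(p,s["ft_force"])
cv2.imwrite("pics/s10.png",cv2.resize(c["pixels"][120:220,210:310],None,fx=6,fy=6,interpolation=2)[:,:,::-1])
E
```

```text
clock: 11.57
eef_pos: [479.0, -206.3, 151.2]
ee_rot: [0.0, 1.0, 0.0, -0.001]
ft_force: [0.1, -0.2, -3.8]
opening: 17.3
[ 479.30147082 -206.41446677  151.76109184] [-0.3694492   0.60421954 -1.40989981]
```

View pics/s10.png

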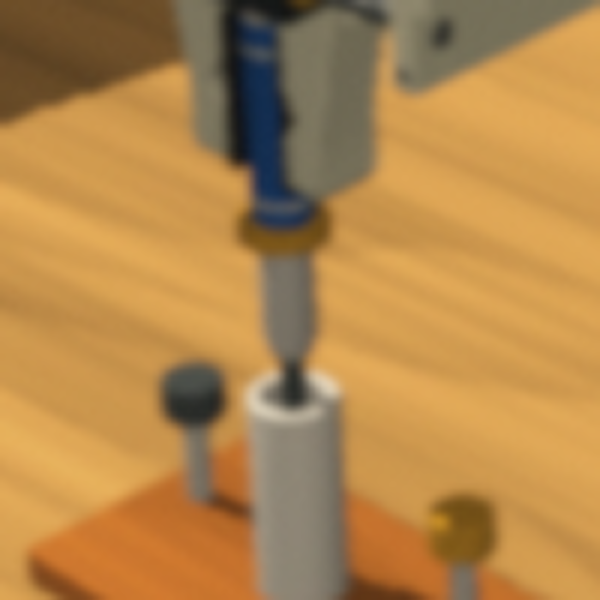

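The plunger is centred in the mouth (crop 293,390). Continuing down from 151.8 towards 100.

```bash
python3 -m pendant '[{"tx":0,"ty":0,"tz":0.04,"rx":0,"ry":0,"rz":0,"grip":0},{"tx":0,"ty":0,"tz":0.08,"rx":0,"ry":0,"rz":0,"grip":0},{"tx":0,"ty":0,"tz":0.12,"rx":0,"ry":0,"rz":0,"grip":0},{"tx":0,"ty":0,"tz":0.16,"rx":0,"ry":0,"rz":0,"grip":0},{"tx":0,"ty":0,"tz":0.16,"rx":0,"ry":0,"rz":0,"grip":0}]'
python3 -m pendant '[{"tx":0,"ty":0,"tz":0.05,"rx":0,"ry":0,"rz":0,"grip":0},{"tx":0,"ty":0,"tz":0.1,"rx":0,"ry":0,"rz":0,"grip":0},{"tx":0,"ty":0,"tz":0.15,"rx":0,"ry":0,"rz":0,"grip":0},{"tx":0,"ty":0,"tz":0.2,"rx":0,"ry":0,"rz":0,"grip":0},{"tx":0,"ty":0,"tz":0.2,"rx":0,"ry":0,"rz":0,"grip":0}]'
```

```text
clock: 12.03
eef_pos: [479.2, -206.3, 135.5]
ee_rot: [0.0, 1.0, 0.0, -0.001]
ft_force: [-0.1, -0.5, -1.6]
opening: 17.3
clock: 12.45
eef_pos: [479.1, -206.3, 115.3]
ee_rot: [0.0, 1.0, 0.0, -0.001]
ft_force: [-0.3, -0.3, -2.6]
opening: 17.6
```

No contact force so far. About 14 mm more.

```bash
python3 -m pendant '[{"tx":0,"ty":0,"tz":0.05,"rx":0,"ry":0,"rz":0,"grip":0},{"tx":0,"ty":0,"tz":0.1,"rx":0,"ry":0,"rz":0,"grip":0},{"tx":0,"ty":0,"tz":0.14,"rx":0,"ry":0,"rz":0,"grip":0},{"tx":0,"ty":0,"tz":0.14,"rx":0,"ry":0,"rz":0,"grip":0}]'
python3 -m pendant '[{"tx":0,"ty":0,"tz":0.01,"rx":0,"ry":0,"rz":0,"grip":0},{"tx":0,"ty":0,"tz":0.015,"rx":0,"ry":0,"rz":0,"grip":0},{"tx":0,"ty":0,"tz":0.015,"rx":0,"ry":0,"rz":0,"grip":0}]'
python3 - <<'E'
from h import *
c=eyes.camera("scene");s=ctrl.read_state();p=s["eef_pos"];print(p,s["ft_force"])
cv2.imwrite("pics/s11.png",cv2.resize(c["pixels"][120:220,210:310],None,fx=6,fy=6,interpolation=2)[:,:,::-1])
E
```

```text
clock: 12.78
eef_pos: [479.2, -206.3, 101.5]
ee_rot: [0.0, 1.0, 0.0, -0.001]
ft_force: [-1.1, 0.2, -2.3]
opening: 17.1
clock: 13.03
eef_pos: [479.9, -206.5, 101.1]
ee_rot: [-0.0, 1.0, -0.0, 0.0]
ft_force: [-0.8, 0.2, -2.4]
opening: 16.8
[ 479.97136408 -206.43990718  101.19755444] [ 0.15236482  0.10545769 -2.3696313 ]
```

View pics/s11.png

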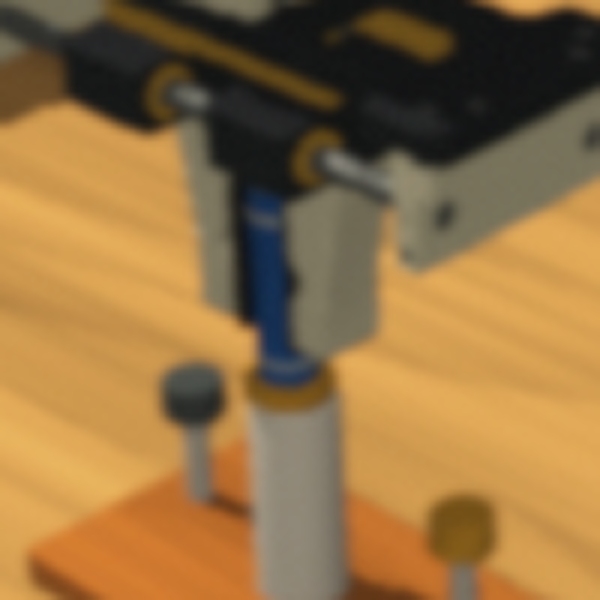

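```bash
python3 -m pendant '[{"tx":0,"ty":0,"tz":0.01,"rx":0,"ry":0,"rz":0,"grip":0},{"tx":0,"ty":0,"tz":0.01,"rx":0,"ry":0,"rz":0,"grip":0},{"tx":0,"ty":0,"tz":0.01,"rx":0,"ry":0,"rz":0,"grip":0},{"tx":0,"ty":0,"tz":0.01,"rx":0,"ry":0,"rz":0,"grip":0}]'
python3 -m pendant '[{"tx":0,"ty":0,"tz":0.01,"rx":0,"ry":0,"rz":0,"grip":0},{"tx":0,"ty":0,"tz":0.01,"rx":0,"ry":0,"rz":0,"grip":0},{"tx":0,"ty":0,"tz":0.01,"rx":0,"ry":0,"rz":0,"grip":0}]'
```

```text
clock: 13.42
eef_pos: [479.8, -206.4, 100.1]
ee_rot: [-0.0, 1.0, -0.0, 0.0]
ft_force: [-0.4, -0.2, -2.7]
opening: 16.9
clock: 13.67
eef_pos: [480.0, -206.5, 99.9]
ee_rot: [-0.0, 1.0, -0.0, 0.0]
ft_force: [-2.1, 1.7, 5.5]
opening: 17.0
```

The collar touches the rim at 99.9 mm, the same height as at pickup. Releasing.

```bash
python3 -m pendant '[{"tx":0,"ty":0,"tz":0,"rx":0,"ry":0,"rz":0,"grip":0.25},{"tx":0,"ty":0,"tz":0,"rx":0,"ry":0,"rz":0,"grip":0.35},{"tx":0,"ty":0,"tz":0,"rx":0,"ry":0,"rz":0,"grip":0.5},{"tx":0,"ty":0,"tz":0,"rx":0,"ry":0,"rz":0,"grip":0.5},{"tx":0,"ty":0,"tz":0,"rx":0,"ry":0,"rz":0,"grip":0.5}]' 20
python3 -m pendant '[{"tx":0,"ty":0,"tz":-0.15,"rx":0,"ry":0,"rz":0,"grip":0.5},{"tx":0,"ty":0,"tz":-0.4,"rx":0,"ry":0,"rz":0,"grip":0.5},{"tx":0,"ty":0,"tz":-0.65,"rx":0,"ry":0,"rz":0,"grip":0.5},{"tx":0,"ty":0,"tz":-0.9,"rx":0,"ry":0,"rz":0,"grip":0.5}]'
python3 -m pendant '[{"tx":0,"ty":-0.2,"tz":-0.1,"rx":0,"ry":0,"rz":0,"grip":0.5},{"tx":0,"ty":-0.5,"tz":-0.2,"rx":0,"ry":0,"rz":0,"grip":0.5},{"tx":0,"ty":-0.8,"tz":-0.4,"rx":0,"ry":0,"rz":0,"grip":0.5},{"tx":0,"ty":-0.8,"tz":-0.4,"rx":0,"ry":0,"rz":0,"grip":0.5},{"tx":0,"ty":-0.8,"tz":-0.4,"rx":0,"ry":0,"rz":0,"grip":0.5}]'
python3 - <<'E'
from h import *
c=eyes.camera("scene");s=ctrl.read_state();p=s["eef_pos"];print(p,s["ft_force"])
cv2.imwrite("pics/s12.png",c["pixels"][:,:,::-1])
cv2.imwrite("pics/s12c.png",cv2.resize(c["pixels"][130:270,180:350],None,fx=3.5,fy=3.5,interpolation=2)[:,:,::-1])
E
```

```text
clock: 14.08
eef_pos: [479.9, -206.5, 99.0]
ee_rot: [-0.0, 1.0, -0.0, 0.0]
ft_force: [0.2, 1.0, 0.6]
opening: 41.3
clock: 14.42
eef_pos: [479.5, -206.5, 189.9]
ee_rot: [-0.0, 1.0, -0.0, -0.0]
ft_force: [0.5, -0.7, 0.2]
opening: 44.1
clock: 14.83
eef_pos: [480.1, -287.8, 229.7]
ee_rot: [0.001, 1.0, -0.0, 0.001]
ft_force: [-0.5, -0.0, -0.8]
opening: 43.9
[ 479.51390771 -286.73500318  228.75972561] [-1.17914304 -0.39959251 -0.95389936]
```

View pics/s12.png

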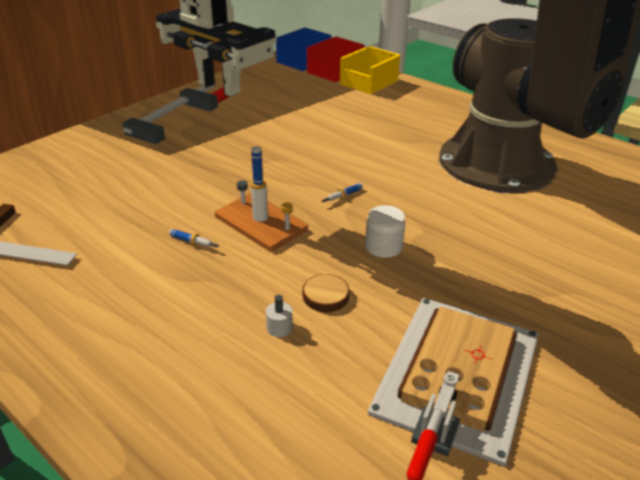

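View pics/s12c.png

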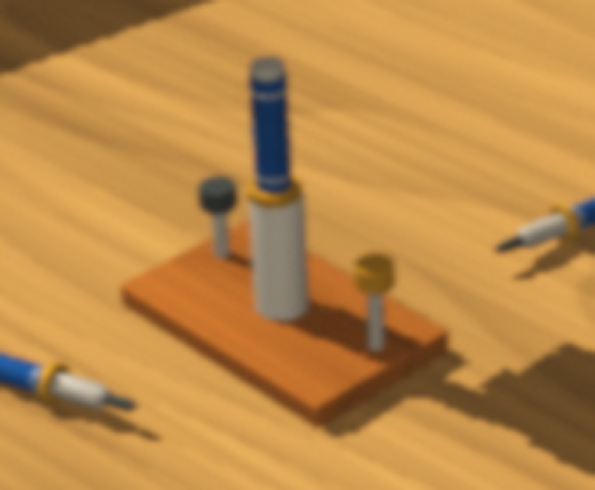

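The punch stands in the tube with its collar on the rim (crop 275,190), as it did at the start. The bystanders haven't moved and the gripper is clear, so I'm handing in.

```bash
python3 -c "
from workcell import ctrl
print(ctrl.close_job())"
```

```text
the job is handed in; nothing more can be done
None
```

The punch was taken from its tube, tripped once inside the red ring and put back in the tube. I handed the job in at about 15 s; hand-in gives no verdict.

- **Punching:** The tip was within about 1 mm of the ring centre in the scene camera. The spring tripped after about 6 mm of travel, when the wrist force fell from 9.4 N to 4.9 N (about 11.6 N to 7 N after allowing for the weight held).
- **Return to the tube:** The collar met the rim at the same TCP height as at pickup (99.9 mm). After release, the scene picture shows the punch upright, collar on the rim, as at the start.
- **Bystanders and gripper:** The tin, log slice and hole saw show no movement in the pictures, and the gripper is clear of everything.
- **Disagreements:** The two cameras differed by 1 to 6 mm when I first located things. I used the top view and triangulation, and the punch and ring lined up in close-ups before each contact. The two small look-alike punches toppled on their own at the start, before the arm reached them.

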